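Stack the perfume cartons and hold the mirror on the red seal

TASK

Stack the navy carton squarely on the burgundy one, then the cream carton squarely on top with its red dot facing the mirror. Then take the orange pin and swing the sprung mirror until the little camera sees the red dot in the middle of the mirror, and finish while still holding the pin so that the mirror stays at that angle. Leave the decanter, the roll-on bottle and the tin where they are.

Things in the scene. Friction and masses are not known exactly. Their poses are not given: they have to be found in the camera images.
- carton_bottom_mid (a point): centre of the burgundy closed carton that starts the column: 50 (its x) by 80 (its y) by 40 high mm, about 0.2 kg, standing loose on the work surface; axes are the carton's own, z up. One 80 mm end-to-end axis (y) points roughly to the mirror: its -y end is the end nearest the mirror
- carton_plain_mid (a point): centre of the navy closed carton, same size and axes, lying loose on the work surface; second in the column; which of its ends looks to the mirror does not matter
- carton_sealed_mid (a point): centre of the cream closed carton, same size and axes, lying loose on the work surface; the top of the column. On its -y end (50 by 40 mm) is the red dot
- red_dot (a point): centre of the red dot, 26 mm across, on the -y end face of the cream carton, half-way up (20 mm above its underside); axes are the carton's; the dot looks along -y. On the finished column it stands 100 mm above the work surface, level with mirror and camera
- mirror: upright mirror 40 wide by 50 high mm on a fixed rig (plate 235 by 75 by 10 mm). Origin at its face's centre, on its upright turning axis, 100 mm above the work surface; x is the way it looks, z up; top at 128 mm. A spring holds it at rest looking straight at the camera; it turns only counter-clockwise from above, up to 1.2 rad, and springs back when let go (2 to 5 N at the pin)
- lever_pin (a point): point to grip on the upright orange round pin, 14 mm across, that turns the mirror: it stands behind the mirror, 90 mm from the turning axis along the mirror's -x, rising from a flat lever arm (12 mm wide, its top 59 mm above the work surface) to 117 mm; this point is 95 mm above the work surface; axes are the mirror's
- camera_lens (a point): front of the lens of the small black camera (50 by 40 by 40 mm on a post, top at 120 mm) on the rig plate, 144 mm from the mirror's axis, 100 mm high, aimed at the mirror's centre; axes are the rig's, x from mirror to camera. It sees the dot in the mirror's middle when, seen from above, the mirror's x bisects the angle from lens to dot at the mirror's axis (dot counter-clockwise of the lens)
- sight (a point): unseen reference at the centre of the mirror's face: its x axis is the camera's line of sight after the mirror has reflected it (it turns twice as far as the mirror; at rest it points back at the camera), z up. The dot is in the middle of the mirror when it lies on this x axis
- decanter_mid (a point): bystander: square amber glass decanter with a brass stopper, 56 by 56 by 130 mm, loose; point 50 mm above its underside
- rollon_mid (a point): bystander: clear roll-on bottle with a brass cap, 25 mm across, 67 mm high, loose; point 33 mm up
- tin_mid (a point): bystander: flat round copper tin with a brass lid, 62 mm across, 28 mm high, loose; point at half height
Not all that is in view belongs to the job. Of the things like the part that bears carton_bottom_mid, leave any that is green or turquoise; of the rest the smaller one is meant.

How it is judged (in metres and radians):
On the way, in this order (a step that is already met when the one before it is completed fails the run):
1. navy carton squarely on the burgundy one, let go (horizontal distance between carton_plain_mid and carton_bottom_mid below 0.01 m and angle between the x axis of carton_plain_mid and the x axis of carton_bottom_mid, either way round below 0.14 rad and height (world z) of carton_plain_mid between 0.054 and 0.066 m and angle between carton_plain_mid's own z axis and vertical below 0.08 rad and contact force between the fingers and carton_plain below 0.1 N and linear speed of carton_plain below 0.03 m/s), for 0.2 s.
2. cream carton squarely on top, red dot towards the mirror, let go (all of step 1 and horizontal distance between carton_sealed_mid and carton_plain_mid below 0.01 m and angle between the x axis of carton_sealed_mid and the x axis of carton_plain_mid, either way round below 0.14 rad and height (world z) of carton_sealed_mid between 0.094 and 0.106 m and angle between carton_sealed_mid's own z axis and vertical below 0.08 rad and contact force between the fingers and carton_sealed below 0.1 N and linear speed of carton_sealed below 0.03 m/s and y of mirror in the frame of red_dot below -0.08 m), for 0.2 s.
3. mirror held by its pin so that the camera sees the red dot in its middle (all of step 2 and y of red_dot in the frame of sight between -0.022 and 0.022 m and x of red_dot in the frame of sight above 0.08 m and contact force between the fingers and mirror above 0.5 N and angular speed of mirror below 0.1 rad/s), for 0.4 s.
At the end, for the whole second after the job is handed in: Navy on burgundy, cream on navy, each within 10 mm and 0.14 rad of the one below, let go, at rest, dot to the mirror; fingers press the lever with over 0.5 N, the mirror is still and the camera's reflected line passes within 22 mm of the dot's centre for the last second (all of step 3); the arm keeps its last pose, push and grip.
It fails at once if the decanter is shifted by over 30 mm or tipped (distance of decanter_mid from where it was at the start of the episode above 0.03 m or angle between decanter_mid's own z axis and vertical above 0.5 rad).
It fails at once if the roll-on bottle is shifted by over 30 mm or tipped (distance of rollon_mid from where it was at the start of the episode above 0.03 m or angle between rollon_mid's own z axis and vertical above 0.5 rad).
It fails at once if the tin is shifted by over 30 mm or tipped (distance of tin_mid from where it was at the start of the episode above 0.03 m or angle between tin_mid's own z axis and vertical above 0.5 rad).
It also fails if it takes over 58 s, if anything falls off the work surface, if the arm or the gripper's body presses on something with over 40 N, if the wrist force passes 120 N, or if a joint passes its speed limit or range.

ROBOT

A 6-joint arm with a two-finger parallel gripper is mounted at the origin on the work surface. World frame = base frame: x ahead of the robot, y to its left, z up, the work surface at z = 0. Lengths are in m, angles in degrees, forces in N, time in s.
With the tool pointing down it reaches from about 0.425 to 1.125 m from the base axis. Payload 14.9 kg.
Tool frame: the origin (TCP) lies between the finger pads; the fingertips stand 11 mm ahead of it and the grasp point (between the pads) lies 8 mm behind it; y points along the fingers, x is the direction in which the jaws open and shut, and the axes are right-handed (so a half turn about y gives the same grasp; the last joint's range is limited). The gripper opens to 91 mm and grips with 3 to 60 N. Pads are 32 mm wide; open, the fingers measure 118 mm over their backs; the gripper's body (76 mm by 178 mm) begins 60 mm behind the grasp point.
Start: joints at [-71.236, 21.709, 99.362, -0, 58.929, -1.908], TCP at [0.247, -0.655, 0.225] pointing down, gripper open.
Joint ranges: [-158.91, 158.91], [-42.39, 125.64], [0.06, 152.35], [-60.88, 240.88], [17.5, 164.5], [-176.32, 176.32]. Speed limits (degrees/s): [108.29, 108.29, 136.94, 180, 180, 180].

INTERFACE

Orientations are given as a 3x3 rotation matrix whose columns are the frame's x, y, z axes.
In Python, from workcell import state, grab_frame, env gives the robot as it stands.
- The arm moves only by the shell command python3 -m creep 'ROWS' [OPENING] [FORCE]. ROWS is JSON, a list that holds one entry, the list of rows, each a list of 4 numbers: the shift along the tool's x, y, z each as a share of 75 cm, from -1 to 1, then the turn about the tool's y as a share of 180 degrees, from -1 to 1. A call has 1 to 8 rows; each row is the pose to reach, as a shift and turn from the pose commanded when the call began, along the tool's axes at that moment, turning the shorter way round; what a row does not reach only later rows make up. A row lasts 1/12 s, in which the tool goes at most 41.7 mm and 7.16 degrees, less where a joint would pass 70% of its speed; a pose out of reach is approached as far as the arm can. A call with a number of a shift or a turn outside -1 to 1 is refused whole. A call with a gripper value outside its range is refused whole. OPENING is the finger opening in mm, from 0 to 91.2, set as the call begins (- or left out, the last holds). The fingers move at their own pace and stop on an object; FORCE is the grip in N (left out, the last holds). Time passes only in rows, so rows that repeat a pose let the fingers close. It gives the time, the measured TCP pose, the force and the opening at its end, in the units of the state.
- state(): the state, without advancing time (a new reading comes with each control period).
- grab_frame(name): name is "side" or "top" or "wrist"; returns a dict with "pixels" (384x512x3 uint8, blue, green, red), "mtx" (3x3 intrinsics, pixels), "pose" (4x4, takes a point from camera to world coordinates); the wrist camera has in their place "hand_eye" (4x4, takes a point from camera to tool coordinates, whose origin is the TCP and whose axes are the tool frame's). Camera axes: x right, y down, z forward; pixel columns grow to the right and rows downward; lengths in m; the calibration is good to about 2 mm. A picture is of the moment at which its call begins: read the wrist's pose just before it. There is no depth.
- env.job_done(): hands the job in, once; it reports no verdict.
The state is a dict: "t": time; "joint_pos": joint angles; "qvel": joint speeds; "effort": joint torques, N m; "tcp_pos": TCP position; "orientation": TCP orientation; "contact_force": force on the tool from outside, world axes, zero at the start; "ft_torque": the same for the moment, N m; "width": opening from 0.0 (shut) to 1.0 (fully open).
Only numpy, scipy, OpenCV 4.12 (cv2) and the standard library are available. Lean on these libraries where they do the work, as an engineer would, in place of code of your own. Each camera call takes 0.05 s, during which the arm holds its last target.

## Working session

There is one attempt and no reset: what is moved stays moved. The work goes in short steps, Python scripts to look and compute and a shell command to move; the robot and the scene stay as the last step left them, time stands still between calls to the robot, and variables do not carry over. Pictures are saved under pics/ and viewed, and the job is handed in when it is done.

```bash
mkdir -p pics; ls; python3 - <<'E'
from workcell import state, grab_frame
import cv2
s=state();print(s)
for n in("side","top","wrist"):
    f=grab_frame(n);cv2.imwrite(f"pics/{n}0.png",f["pixels"]);print(n,f["mtx"].tolist(),(f.get("pose") if "pose" in f else f["hand_eye"]))
E
```

```text
pics
{'t': 0.0, 'joint_pos': array([-7.12364456e+01,  2.17386565e+01,  9.93945521e+01,  1.10402240e-03,
        5.89284327e+01, -1.90810169e+00]), 'qvel': array([0.06537114, 0.01591442, 0.01478219, 0.07769514, 0.03423833,
       0.06591448]), 'effort': array([-3.27733222e-03, -7.63724470e+01, -4.34366941e+01,  6.49831980e-02,
        4.25095030e-02, -1.59080037e-04]), 'tcp_pos': array([ 0.24698512, -0.65458042,  0.22429566]), 'orientation': array([[ 3.53002550e-01, -3.30432375e-04,  9.35622301e-01],
       [-9.35621742e-01,  1.02397526e-03,  3.53002701e-01],
       [-1.07469761e-03, -9.99999421e-01,  5.23061631e-05]]), 'contact_force': array([ 0.36691197, -0.2127662 , -0.29880405]), 'ft_torque': array([0.00977758, 0.04781265, 0.04299239]), 'width': 0.9964271944951987}
side [[410.85147767196446, 0.0, 252.7070870193256], [0.0, 410.85147767196446, 189.77598640202254], [0.0, 0.0, 1.0]] [[-0.95505634 -0.16559243  0.24585876  0.30894215]
 [-0.29642219  0.53667243 -0.7900105   0.73452834]
 [-0.00112586 -0.82738253 -0.56163768  0.6265985 ]
 [ 0.          0.          0.          1.        ]]
top [[387.252026475363, 0.0, 254.94677685631453], [0.0, 387.252026475363, 191.9485203352574], [0.0, 0.0, 1.0]] [[-0.01883101 -0.9984606   0.05217102  0.48513296]
 [-0.99981629  0.01861866 -0.00455327  0.00829298]
 [ 0.00357491 -0.05224718 -0.99862778  1.195686  ]
 [ 0.          0.          0.          1.        ]]
wrist [[323.25374207210075, 0.0, 255.22401072785615], [0.0, 323.25374207210075, 188.51476910857275], [0.0, 0.0, 1.0]] [[ 9.99999099e-01 -3.32401689e-04 -1.30070648e-03 -4.13687106e-04]
 [ 1.18116313e-03 -2.42670011e-01  9.70108175e-01 -1.61583659e-01]
 [-6.38108052e-04 -9.70108837e-01 -2.42669400e-01  6.83030190e-02]
 [ 0.00000000e+00  0.00000000e+00  0.00000000e+00  1.00000000e+00]]
```

View pics/side0.png

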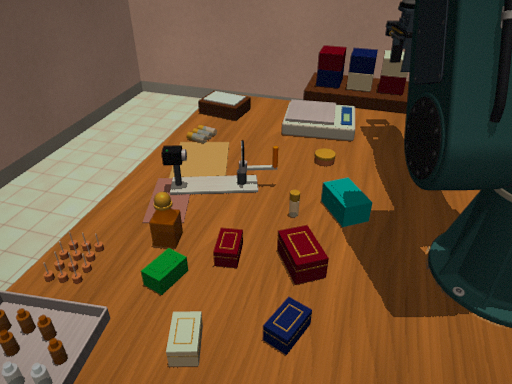

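View pics/top0.png

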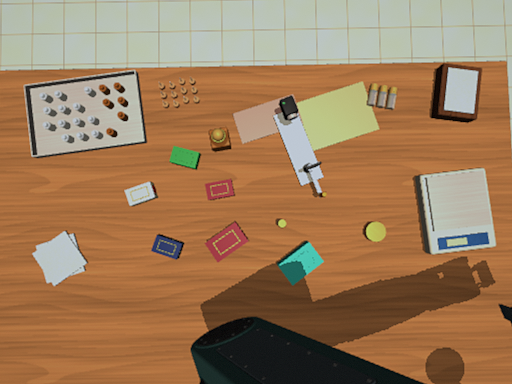

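View pics/wrist0.png

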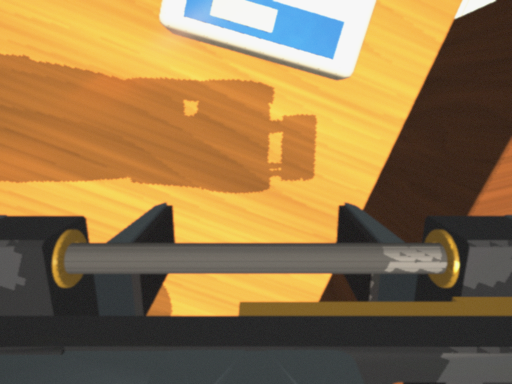

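```bash
cat > h.py <<'E'
import numpy as np, cv2
from workcell import state, grab_frame
def ray(f,uv,z,pose=None):
    P=f["pose"] if pose is None else pose
    K=f["mtx"];d=P[:3,:3]@np.linalg.solve(K,[uv[0],uv[1],1.]);o=P[:3,3]
    return o+d*(z-o[2])/d[2]
def proj(f,p,pose=None):
    P=f["pose"] if pose is None else pose
    c=np.linalg.inv(P)@np.append(p,1);q=f["mtx"]@c[:3];return q[:2]/q[2]
def wpose(s,f):
    T=np.eye(4);T[:3,:3]=s["orientation"];T[:3,3]=s["tcp_pos"];return T@f["hand_eye"]
def wgrab(n):
    s=state();f=grab_frame("wrist");f["pose"]=wpose(s,f);cv2.imwrite(f"pics/{n}.png",f["pixels"]);return f
def crop(f,x0,y0,x1,y1,k,n):
    cv2.imwrite(f"pics/{n}.png",cv2.resize(f["pixels"][y0:y1,x0:x1],None,fx=k,fy=k,interpolation=cv2.INTER_CUBIC))
E
python3 - <<'E'
from h import *
f=grab_frame("top");s=grab_frame("side")
crop(f,120,90,340,260,3.6,"topc1");crop(s,130,220,330,370,4,"sidec1")
crop(s,130,120,350,260,3.6,"sidec2")
for n,uv,z in [("burg",(220,189),.04),("navy",(168,246),.04),("cream",(141,194),.04),("big",(227,241),.05),("mirror",(311,167),.128),("cam",(289,108),.12),("pin",(322,194),.117),("dec",(219,135),.13),("roll",(282,223),.067),("tin",(375,231),.028)]: print(n,ray(f,uv,z).round(3))
E
```

```text
burg [0.556 0.107 0.04 ]
navy [0.39  0.264 0.04 ]
cream [0.546 0.343 0.04 ]
big [0.402 0.088 0.05 ]
mirror [ 0.607 -0.153  0.128]
cam [ 0.776 -0.097  0.12 ]
pin [ 0.532 -0.184  0.117]
dec [0.701 0.1   0.13 ]
roll [ 0.452 -0.074  0.067]
tin [ 0.422 -0.356  0.028]
```

View pics/topc1.png

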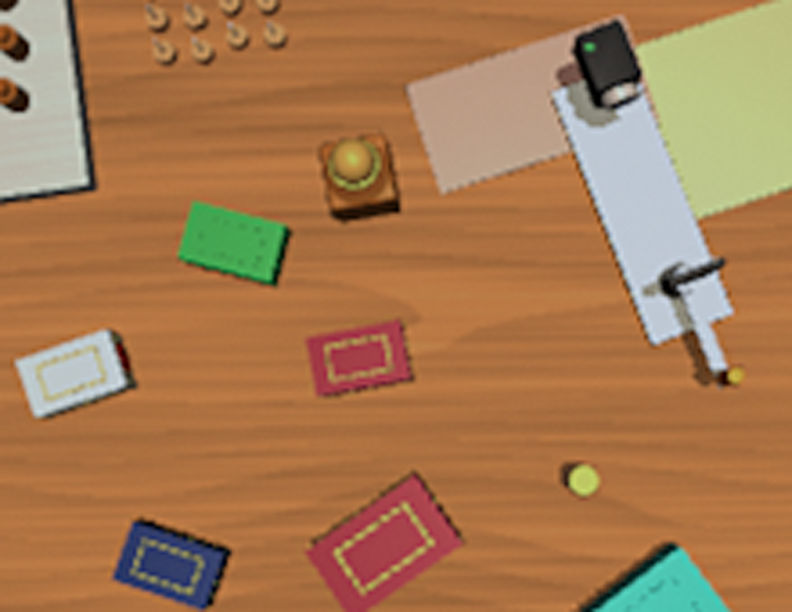

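View pics/sidec1.png

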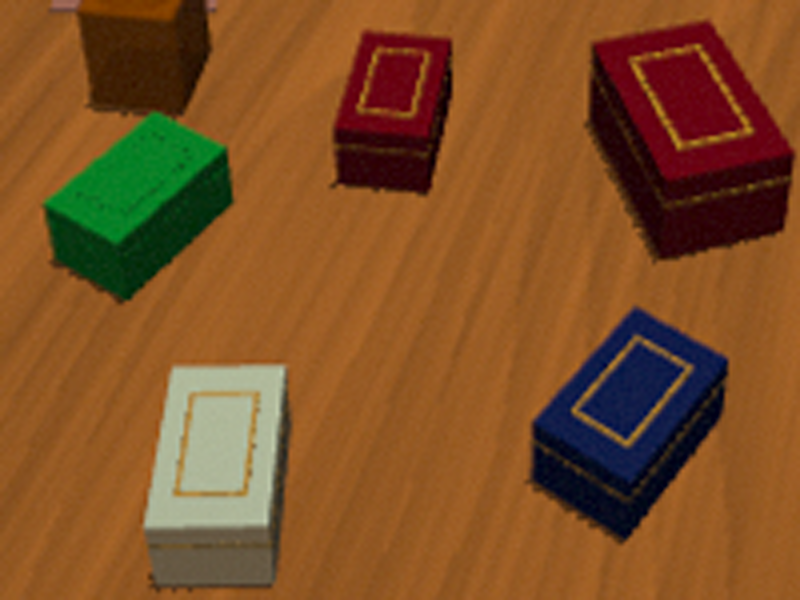

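View pics/sidec2.png

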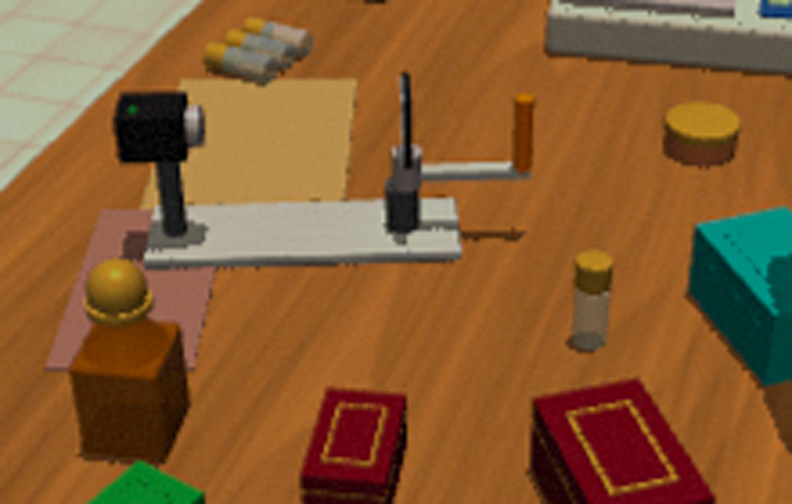

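```bash
cat >> h.py <<'E'
def rectify(f,c,z,half=.09,mm=0.5):
    n=int(2*half*1000/mm)
    w=np.array([[-1,-1],[1,-1],[1,1],[-1,1]])*half
    src=np.float32([proj(f,[c[0]+a,c[1]+b,z]) for a,b in w])
    # image col = (y-left): u = (half-b), v=(half-a)  -> x up, y left
    dst=np.float32([[(half-b)*1000/mm,(half-a)*1000/mm] for a,b in w])
    return cv2.warpPerspective(f["pixels"],cv2.getPerspectiveTransform(src,dst),(n,n),flags=cv2.INTER_CUBIC)
def rectfit(f,c,z,kind,half=.09,mm=0.5):
    im=rectify(f,c,z,half,mm);hsv=cv2.cvtColor(cv2.GaussianBlur(im,(3,3),0),cv2.COLOR_BGR2HSV).astype(int)
    H,S,V=hsv[...,0],hsv[...,1],hsv[...,2]
    m={"burg":((H>168)|(H<5))&(S>130),"navy":(H>105)&(H<132)&(S>100),"cream":(S<75)&(V>110)}[kind].astype(np.uint8)*255
    m=cv2.morphologyEx(m,cv2.MORPH_CLOSE,np.ones((15,15)));
    cs,_=cv2.findContours(m,cv2.RETR_EXTERNAL,cv2.CHAIN_APPROX_NONE);k=max(cs,key=cv2.contourArea)
    (u,v),(w,h),a=cv2.minAreaRect(k)
    bx=cv2.boxPoints(((u,v),(w,h),a))
    e=[bx[1]-bx[0],bx[2]-bx[1]];l=max(e,key=np.linalg.norm)
    ang=np.degrees(np.arctan2(-l[0],-l[1]))  # long axis dir in world (x=-v,y=-u)
    p=[c[0]+half-v*mm/1000,c[1]+half-u*mm/1000]
    o=im.copy();cv2.polylines(o,[np.int32(bx)],True,(0,255,0),1)
    return np.array(p),ang%180,sorted([w*mm,h*mm]),np.hstack([o,cv2.cvtColor(m,cv2.COLOR_GRAY2BGR)])
E
python3 - <<'E'
from h import *
outs=[]
for nm in("top","side"):
  f=grab_frame(nm);row=[]
  for k,c in [("burg",(.556,.107)),("navy",(.39,.264)),("cream",(.546,.343))]:
    p,a,wh,o=rectfit(f,c,.04,k,.06);print(nm,k,p.round(4),a.round(2),np.round(wh,1));row.append(o)
  outs.append(cv2.resize(np.hstack(row),(800,133)))
cv2.imwrite("pics/rf.png",np.vstack(outs))
f=grab_frame("top");crop(f,265,85,345,205,5,"toprig")
E
```

```text
top burg [0.5558 0.1094] 99.94 [50.8 80.3]
top navy [0.3887 0.2661] 69.66 [52.1 81.6]
top cream [0.5477 0.3477] 108.43 [53.  83.2]
side burg [0.5536 0.1203] 99.73 [ 56.8 103.8]
side navy [0.3877 0.2814] 71.03 [ 62.1 100.9]
side cream [0.5508 0.3483] 108.13 [50.7 81.7]
```

View pics/rf.png

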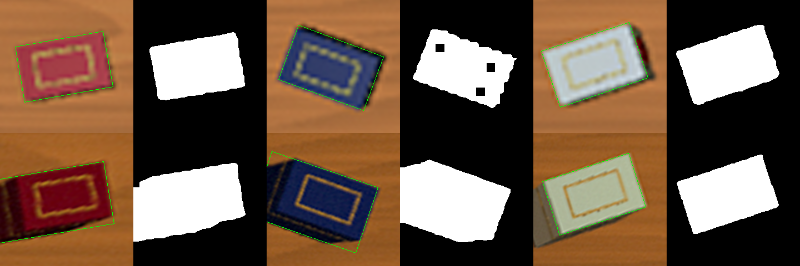

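View pics/toprig.png

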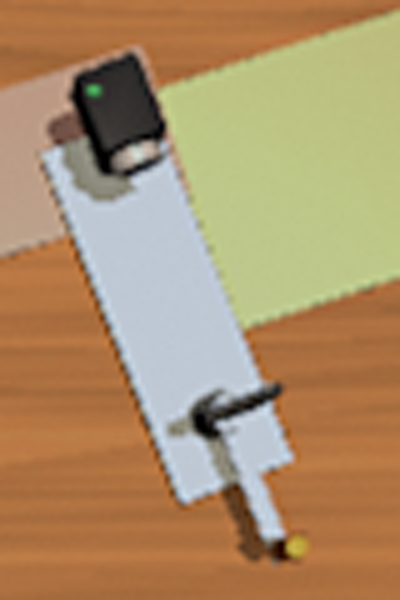

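```bash
cat >> h.py <<'E'
def plan(p,yaw=None):
    s=state();R=s["orientation"];d=R.T@(np.array(p)-s["tcp_pos"])
    y0=np.degrees(np.arctan2(R[1,0],R[0,0]));t=0 if yaw is None else ((yaw-y0+180)%360-180)
    print("yaw",y0.round(2),"row",[float(round(v,4)) for v in (*(d/.75),-t/180)],"dist mm",(np.linalg.norm(d)*1000).round(1),"rows>=",np.linalg.norm(d)/.0417,abs(t)/7.16)
E
python3 -c "
from h import *
plan((.54,.05,.26),-20)"
```

```text
yaw -69.33 row [-0.7415, -0.0468, 0.6972, -0.274] dist mm 764.1 rows>= 18.324768481674464 6.889485997628313
```

```bash
python3 -m creep '[[[-0.7415,-0.0468,0.6972,-0.274],[-0.7415,-0.0468,0.6972,-0.274],[-0.7415,-0.0468,0.6972,-0.274],[-0.7415,-0.0468,0.6972,-0.274],[-0.7415,-0.0468,0.6972,-0.274],[-0.7415,-0.0468,0.6972,-0.274],[-0.7415,-0.0468,0.6972,-0.274],[-0.7415,-0.0468,0.6972,-0.274]]]' 85 20
python3 -c "
from h import *
plan((.54,.05,.26),-20)"
```

```text
t: 1.07
tcp_pos: [0.3752, -0.3456, 0.2405]
orientation: [[0.942, 0.0, 0.335], [-0.335, -0.0, 0.942], [0.0, -1.0, -0.0]]
contact_force: [0.9, -1.5, -0.7]
width: 0.933
yaw -19.6 row [0.0301, -0.0261, 0.5707, 0.0022] dist mm 429.1 rows>= 10.288991927056367 0.05654633159338356
```

```bash
python3 -m creep '[[[0.03,-0.026,0.57,0],[0.03,-0.026,0.57,0],[0.03,-0.026,0.57,0],[0.03,-0.026,0.57,0],[0.03,-0.026,0.57,0],[0.03,-0.026,0.57,0],[0.03,-0.026,0.57,0],[0.03,-0.026,0.57,0]]]'
python3 -c "
from h import *
plan((.39,.26,.16),-20.3)"
```

```text
t: 1.73
tcp_pos: [0.5055, -0.0389, 0.2559]
orientation: [[0.94, 0.001, 0.342], [-0.342, -0.0, 0.94], [0.001, -1.0, 0.0]]
contact_force: [0.4, -0.9, 1.2]
width: 0.934
yaw -20.0 row [-0.2811, 0.1277, 0.3218, 0.0017] dist mm 334.5 rows>= 8.020476847902849 0.0417587533641582
```

```bash
python3 -m creep '[[[-0.281,0.128,0.322,0],[-0.281,0.128,0.322,0],[-0.281,0.128,0.322,0],[-0.281,0.128,0.322,0],[-0.281,0.128,0.322,0],[-0.281,0.128,0.322,0],[-0.281,0.128,0.322,0],[-0.281,0.128,0.322,0]]]'
python3 - <<'E'
from h import *
f=wgrab("w1")
plan((.3885,.266,.02),-20.3)
E
```

```text
t: 2.4
tcp_pos: [0.3892, 0.2587, 0.1596]
orientation: [[0.94, 0.001, 0.342], [-0.342, 0.0, 0.94], [0.001, -1.0, 0.001]]
contact_force: [1.5, 0.2, -0.6]
width: 0.931
yaw -19.89 row [0.0011, 0.1836, 0.005, 0.0023] dist mm 137.8 rows>= 3.304279583776529 0.057784428462674356
```

View pics/w1.png

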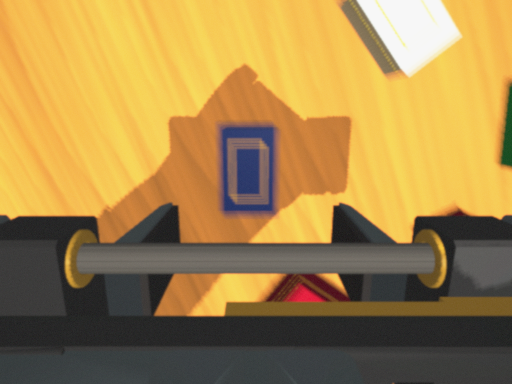

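```bash
python3 - <<'E'
from h import *
f=wgrab("w2")
p,a,wh,o=rectfit(f,(.3885,.266),.04,"navy",.06);print(p,a,wh)
E
```

```text
[0.38920803 0.26969708] 70.0169 [47.673152923583984, 78.77177429199219]
```

```bash
python3 -m creep '[[[0.001,0.1836,0.009,0],[0.001,0.1836,0.009,0],[0.001,0.1836,0.009,0],[0.001,0.1836,0.009,0],[0.001,0.1836,0.009,0]]]'
python3 -m creep '[[[0,0,0,0],[0,0,0,0],[0,0,0,0],[0,0,0,0],[0,0,0,0],[0,0,0,0]]]' 40 20
python3 -c "
from h import *
plan((.389,.269,.02),-20)"
```

```text
t: 2.92
tcp_pos: [0.3916, 0.2616, 0.0191]
orientation: [[0.94, -0.005, 0.342], [-0.342, -0.003, 0.94], [-0.003, -1.0, -0.004]]
contact_force: [-0.8, -0.4, 0.4]
width: 0.933
t: 3.42
tcp_pos: [0.3935, 0.2632, 0.0229]
orientation: [[0.94, 0.001, 0.342], [-0.342, 0.001, 0.94], [0.001, -1.0, 0.001]]
contact_force: [-3.8, -2.0, 20.7]
width: 0.547
yaw -20.01 row [-0.0082, 0.0038, 0.0052, -0.0001] dist mm 7.9 rows>= 0.18849630629757494 0.0012671918211071833
```

```bash
python3 -m creep '[[[0,-0.08,0,0],[0,-0.08,0,0],[0,-0.16,0,0],[0,-0.2,0,0],[0,-0.2,0,0],[0,-0.2,0,0]]]'
python3 - <<'E'
from h import *
s=state();print(s["contact_force"],s["tcp_pos"],s["width"])
f=wgrab("w3")
plan((.5565,.115,.17),10)
E
```

```text
t: 3.92
tcp_pos: [0.3947, 0.2639, 0.175]
orientation: [[0.94, 0.005, 0.342], [-0.342, 0.003, 0.94], [0.004, -1.0, 0.005]]
contact_force: [0.6, 1.2, -1.5]
width: 0.55
[ 0.60134982  1.18832444 -1.46541022] [0.39465491 0.26389587 0.17501138] 0.5501771409261939
yaw -20.01 row [0.2717, 0.0041, -0.1114, -0.1667] dist mm 220.3 rows>= 5.282200927066204 4.190802844921861
```

View pics/w3.png

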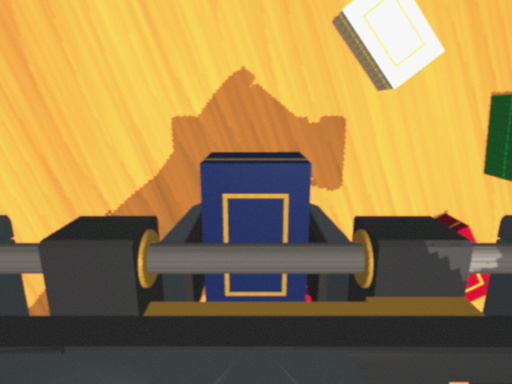

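```bash
python3 - <<'E'
from h import *
f=grab_frame("wrist");H=f["hand_eye"]
for uv in [(202,161),(309,161),(223,195),(288,195),(221,297),(291,297)]:
    d=H[:3,:3]@np.linalg.solve(f["mtx"],[uv[0],uv[1],1.]);o=H[:3,3]
    print(uv,((o+d*(-.0171-o[1])/d[1])*1000).round(1))
E
```

```text
(202, 161) [-24.1 -17.1  45.3]
(309, 161) [ 24.1 -17.1  45.3]
(223, 195) [-15.1 -17.1  29.4]
(288, 195) [ 15.  -17.1  29.4]
(221, 297) [-17.4 -17.1 -23.7]
(291, 297) [ 17.8 -17.1 -23.7]
```

```bash
python3 -c "
from h import *
plan((.573,.011,.18),10)"
```

```text
yaw -20.0 row [0.3406, -0.0113, -0.2332, -0.1667] dist mm 309.7 rows>= 7.427392798811834 4.190377388923337
```

```bash
python3 -m creep '[[[0.34,-0.01,-0.233,-0.1667],[0.34,-0.01,-0.233,-0.1667],[0.34,-0.01,-0.233,-0.1667],[0.34,-0.01,-0.233,-0.1667],[0.34,-0.01,-0.233,-0.1667],[0.34,-0.01,-0.233,-0.1667],[0.34,-0.01,-0.233,-0.1667],[0.34,-0.01,-0.233,-0.1667]]]'
python3 -m creep '[[[0,0,0,0],[0,0,0,0]]]' 
python3 - <<'E'
from h import *
f=wgrab("w4")
p,a,wh,o=rectfit(f,(.556,.109),.04,"burg",.06);print(p,a,wh)
cv2.imwrite("pics/w4r.png",o)
plan((.5566,.105,.09),10)
E
```

```text
t: 4.68
tcp_pos: [0.5728, 0.0093, 0.177]
orientation: [[0.985, -0.003, -0.173], [0.173, 0.0, 0.985], [-0.003, -1.0, 0.001]]
contact_force: [0.0, 1.9, -1.9]
width: 0.548
t: 4.85
tcp_pos: [0.5726, 0.01, 0.177]
orientation: [[0.985, -0.003, -0.171], [0.171, 0.0, 0.985], [-0.003, -1.0, 0.001]]
contact_force: [-1.0, 0.5, -2.0]
width: 0.548
[0.55782972 0.11097962] 99.61973 [49.38883972167969, 79.67721557617188]
yaw 9.92 row [0.002, 0.1163, 0.1267, -0.0004] dist mm 129.0 rows>= 3.0938509951459943 0.011219789885896904
```

View pics/w4.png

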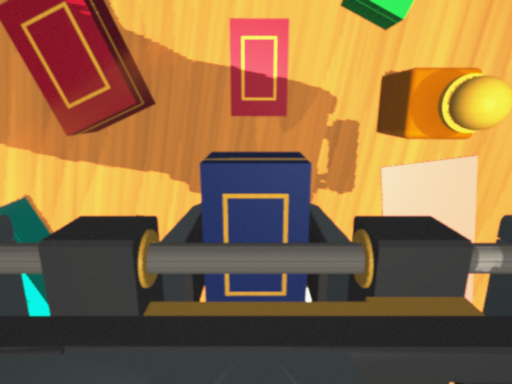

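View pics/w4r.png

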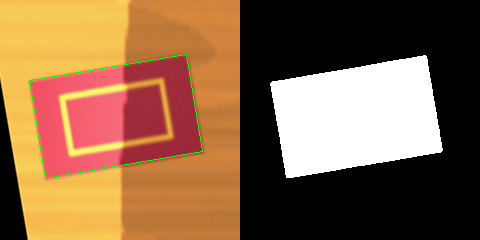

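```bash
python3 -c "
from h import *
plan((.5577,.1063,.09),9.7)"
```

```text
yaw 9.92 row [0.0037, 0.1163, 0.1282, 0.0012] dist mm 129.8 rows>= 3.11362770384023 0.030679651454882835
```

```bash
python3 -m creep '[[[0.0037,0.06,0.128,0.0012],[0.0037,0.06,0.128,0.0012],[0.0037,0.06,0.128,0.0012],[0.0037,0.1163,0.128,0.0012],[0.0037,0.1163,0.128,0.0012],[0.0037,0.1163,0.128,0.0012],[0.0037,0.1163,0.128,0.0012]]]'
python3 - <<'E'
from h import *
f=wgrab("w5");plan((.5577,.1063,.065),9.7)
E
```

```text
t: 5.48
tcp_pos: [0.5587, 0.1069, 0.0928]
orientation: [[0.985, -0.001, -0.17], [0.17, -0.0, 0.985], [-0.001, -1.0, 0.0]]
contact_force: [0.9, 0.2, -1.3]
width: 0.546
yaw 9.78 row [-0.0024, 0.0381, -0.0001, 0.0005] dist mm 28.6 rows>= 0.686637137718225 0.011698913860100404
```

View pics/w5.png

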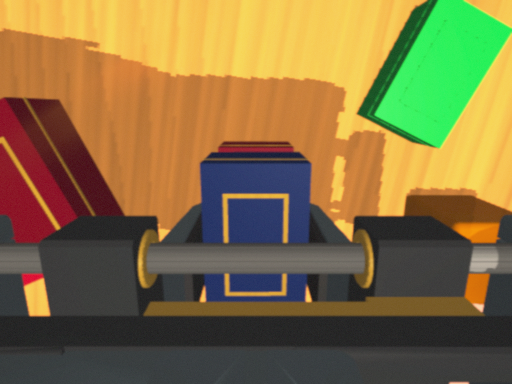

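```bash
python3 -m creep '[[[-0.001,0.025,0,0],[-0.001,0.033,0,0],[-0.001,0.0375,0,0],[-0.001,0.0385,0,0],[-0.001,0.0385,0,0],[-0.001,0.0385,0,0]]]'
```

```text
t: 6.03
tcp_pos: [0.5587, 0.1064, 0.0642]
orientation: [[0.985, 0.001, -0.17], [0.17, 0.0, 0.985], [0.001, -1.0, -0.0]]
contact_force: [-0.6, 0.2, -3.1]
width: 0.548
```

```bash
python3 -m creep '[[[0,0.0013,0,0],[0,0.0026,0,0],[0,0.0026,0,0]]]'; python3 -m creep '[[[0,0,0,0],[0,0,0,0],[0,0,0,0],[0,0,0,0]]]' 66
```

```text
t: 6.28
tcp_pos: [0.5588, 0.1065, 0.0627]
orientation: [[0.985, 0.0, -0.17], [0.17, -0.0, 0.985], [0.0, -1.0, -0.0]]
contact_force: [-6.2, -0.7, 17.4]
width: 0.546
t: 6.62
tcp_pos: [0.5584, 0.1065, 0.0616]
orientation: [[0.985, 0.0, -0.17], [0.17, 0.0, 0.985], [0.0, -1.0, 0.0]]
contact_force: [0.2, -0.1, 0.0]
width: 0.726
```

```bash
python3 -m creep '[[[0,-0.05,0,0],[0,-0.1,0,0],[0,-0.15,0,0],[0,-0.17,0,0],[0,-0.17,0,0]]]'; python3 - <<'E'
from h import *
f=wgrab("w6");t=grab_frame("top");crop(t,180,150,260,220,8,"t6")
p,a,wh,o=rectfit(f,(.556,.109),.08,"navy",.06);print(p,a,wh)
p,a,wh,o=rectfit(t,(.556,.109),.08,"navy",.06);print(p,a,wh)
plan((.547,.29,.17),18.3)
E
```

```text
t: 7.03
tcp_pos: [0.5604, 0.1068, 0.1932]
orientation: [[0.985, 0.006, -0.17], [0.17, 0.001, 0.985], [0.006, -1.0, -0.0]]
contact_force: [-1.0, -0.6, 0.8]
width: 0.721
[0.55771877 0.1115378 ] 99.80609 [47.548099517822266, 78.64869689941406]
[0.59174231 0.06056153] 7.1250305 [1.4263994693756104, 11.535229682922363]
yaw 9.78 row [0.0267, 0.0255, 0.2437, -0.0473] dist mm 184.9 rows>= 4.433555943363422 1.1897137101440325
```

View pics/w6.png

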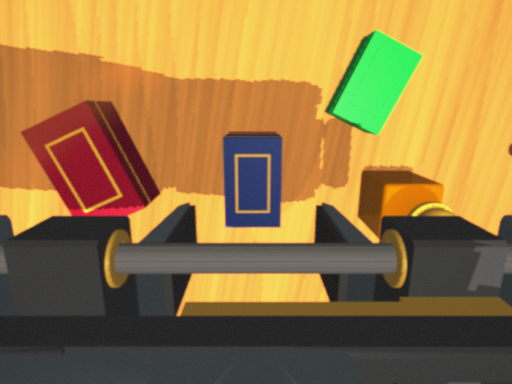

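```bash
python3 -m creep '[[[0.0267,0,0.2437,-0.0473],[0.0267,0,0.2437,-0.0473],[0.0267,0.025,0.2437,-0.0473],[0.0267,0.025,0.2437,-0.0473],[0.0267,0.025,0.2437,-0.0473],[0.0267,0.025,0.2437,-0.0473],[0.0267,0.025,0.2437,-0.0473]]]' 80; python3 - <<'E'
from h import *
f=wgrab("w7")
p,a,wh,o=rectfit(f,(.548,.345),.04,"cream",.06);print(p,a,wh);cv2.imwrite("pics/w7r.png",o)
plan((.547,.345,.1),18.3)
E
```

```text
t: 7.72
tcp_pos: [0.5457, 0.2903, 0.168]
orientation: [[0.949, -0.003, -0.316], [0.316, -0.002, 0.949], [-0.003, -1.0, -0.001]]
contact_force: [-0.2, 0.0, -1.1]
width: 0.877
[0.53967136 0.38092416] 18.189041 [13.103650093078613, 50.91490936279297]
yaw 18.34 row [0.0246, 0.0914, 0.0699, 0.0002] dist mm 88.2 rows>= 2.1160224843133957 0.004900351947811847
```

View pics/w7.png

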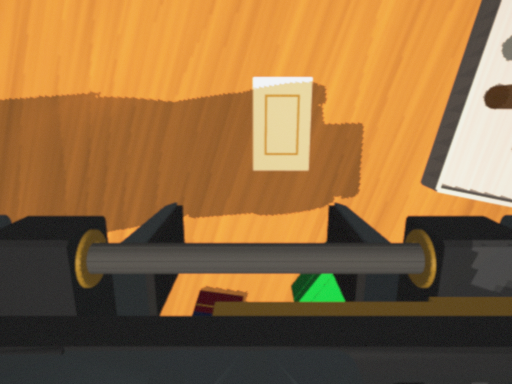

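View pics/w7r.png

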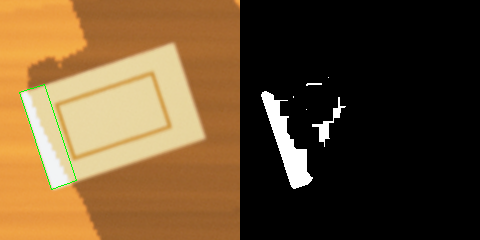

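```bash
python3 -c "
from h import *
plan((.55,.348,.1),18);plan((.55,.348,.0245),18)"
```

```text
yaw 18.34 row [0.0297, 0.0913, 0.0725, 0.0019] dist mm 90.2 rows>= 2.163893043235219 0.046799793288595556
yaw 18.34 row [0.0299, 0.192, 0.0725, 0.0019] dist mm 155.6 rows>= 3.7305089323884784 0.046799793288595556
```

```bash
python3 -m creep '[[[0.03,0.06,0.0725,0.0019],[0.03,0.06,0.0725,0.0019],[0.03,0.12,0.0725,0.0019],[0.03,0.16,0.0725,0.0019],[0.03,0.192,0.0725,0.0019],[0.03,0.192,0.0725,0.0019],[0.03,0.192,0.0725,0.0019]]]'
python3 -m creep '[[[0,0,0,0],[0,0,0,0],[0,0,0,0],[0,0,0,0],[0,0,0,0],[0,0,0,0]]]' 40 20
```

```text
t: 8.35
tcp_pos: [0.5508, 0.3472, 0.0254]
orientation: [[0.952, -0.002, -0.307], [0.307, -0.001, 0.952], [-0.003, -1.0, -0.001]]
contact_force: [0.6, 0.3, 0.8]
width: 0.877
t: 8.85
tcp_pos: [0.5515, 0.3488, 0.0272]
orientation: [[0.951, 0.001, -0.308], [0.308, 0.0, 0.951], [0.001, -1.0, 0.0]]
contact_force: [-2.5, -2.2, 9.7]
width: 0.548
```

```bash
python3 -m creep '[[[0,-0.08,0,0],[0,-0.08,0,0],[0,-0.16,0,0],[0,-0.2,0,0],[0,-0.2,0,0],[0,-0.2,0,0]]]'
python3 - <<'E'
from h import *
f=wgrab("w8")
E
```

```text
t: 9.35
tcp_pos: [0.5527, 0.3496, 0.1798]
orientation: [[0.951, 0.005, -0.308], [0.308, 0.003, 0.951], [0.006, -1.0, 0.001]]
contact_force: [0.3, 0.2, -2.8]
width: 0.543
```

View pics/w8.png

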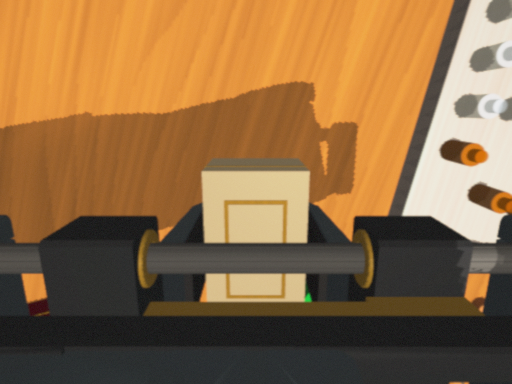

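```bash
python3 - <<'E'
from h import *
f=grab_frame("wrist");H=f["hand_eye"]
for uv in [(203,171),(309,171),(225,202),(287,202)]:
    d=H[:3,:3]@np.linalg.solve(f["mtx"],[uv[0],uv[1],1.]);o=H[:3,3]
    print(uv,((o+d*(-.0128-o[1])/d[1])*1000).round(1))
plan((.58,.17,.21),9.7)
crop(f,190,140,320,230,6,"w8c")
E
```

```text
(203, 171) [-24.2 -12.8  39.8]
(309, 171) [ 25.5 -12.8  39.8]
(225, 202) [-14.2 -12.8  24.7]
(287, 202) [ 15.5 -12.8  24.7]
yaw 17.96 row [-0.0363, -0.046, -0.2383, 0.0459] dist mm 184.0 rows>= 4.412994000711394 1.1531234817270952
```

View pics/w8c.png

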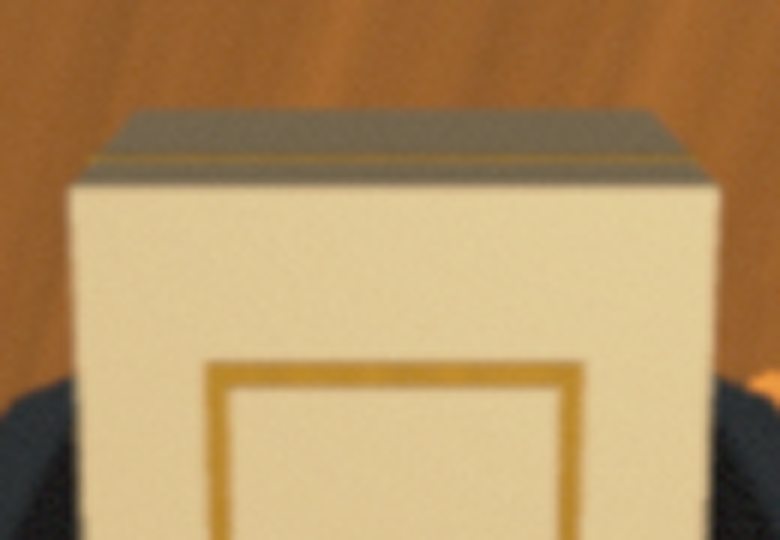

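```bash
python3 -c "
from h import *
plan((.5577,.1112,.195),9.8)"
```

```text
yaw 17.96 row [-0.0887, -0.0259, -0.3037, 0.0453] dist mm 238.1 rows>= 5.709286206742373 1.1391570012801686
```

```bash
python3 -m creep '[[[-0.0887,-0.026,-0.3037,0.0453],[-0.0887,-0.026,-0.3037,0.0453],[-0.0887,-0.026,-0.3037,0.0453],[-0.0887,-0.026,-0.3037,0.0453],[-0.0887,-0.026,-0.3037,0.0453],[-0.0887,-0.026,-0.3037,0.0453],[-0.0887,-0.026,-0.3037,0.0453],[-0.0887,-0.026,-0.3037,0.0453]]]'
python3 -c "
from h import *
wgrab('w9')
plan((.5577,.1112,.12),9.8)"
```

```text
t: 10.12
tcp_pos: [0.5573, 0.1101, 0.1939]
orientation: [[0.986, -0.003, -0.168], [0.168, -0.0, 0.986], [-0.003, -1.0, 0.0]]
contact_force: [0.1, 0.2, -2.5]
width: 0.543
yaw 9.73 row [0.0006, 0.0988, 0.0, -0.0004] dist mm 74.1 rows>= 1.7768790456277914 0.010043085861277294
```

View pics/w9.png

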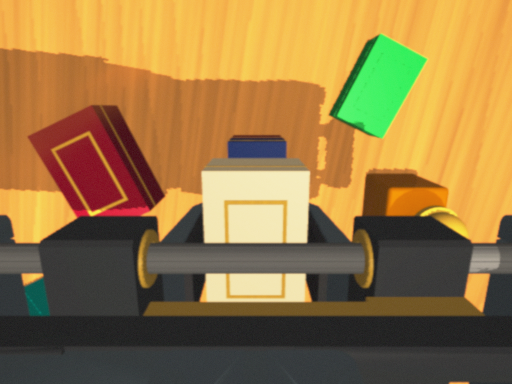

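```bash
python3 -m creep '[[[0.0006,0.05,0.001,0],[0.0006,0.085,0.001,0],[0.0006,0.1,0.001,0],[0.0006,0.108,0.001,0],[0.0006,0.112,0.001,0],[0.0006,0.113,0.001,0],[0.0006,0.113,0.001,0],[0.0006,0.113,0.001,0]]]'
```

```text
t: 10.83
tcp_pos: [0.5592, 0.1125, 0.1121]
orientation: [[0.985, 0.002, -0.17], [0.17, 0.0, 0.985], [0.002, -1.0, -0.0]]
contact_force: [-1.2, -0.9, -1.8]
width: 0.543
```

```bash
python3 -m creep '[[[-0.0015,0.0027,-0.001,0],[-0.0015,0.005,-0.001,0],[-0.0015,0.0062,-0.001,0],[-0.0015,0.0068,-0.001,0],[-0.0015,0.0068,-0.001,0]]]'
```

```text
t: 11.25
tcp_pos: [0.5578, 0.1113, 0.1072]
orientation: [[0.985, 0.0, -0.17], [0.17, -0.0, 0.985], [0.0, -1.0, -0.0]]
contact_force: [-7.1, -1.1, 18.3]
width: 0.548
```

```bash
python3 -m creep '[[[0,-0.0008,0,0],[0,-0.0008,0,0],[0,-0.0008,0,0],[0,-0.0008,0,0]]]' 66;  python3 -m creep '[[[0,-0.04,0,0],[0,-0.09,0,0],[0,-0.14,0,0],[0,-0.15,0,0],[0,-0.15,0,0]]]'; python3 - <<'E'
from h import *
f=wgrab("w10");s=grab_frame("side");crop(s,130,120,350,260,3.6,"s10")
im=rectify(f,(.556,.109),.12,.06);cv2.imwrite("pics/w10r.png",im)
E
```

```text
t: 11.58
tcp_pos: [0.5576, 0.1113, 0.1065]
orientation: [[0.985, 0.0, -0.17], [0.17, 0.0, 0.985], [0.0, -1.0, 0.0]]
contact_force: [0.6, 0.6, 0.6]
width: 0.724
t: 12.0
tcp_pos: [0.5591, 0.1116, 0.222]
orientation: [[0.985, 0.005, -0.17], [0.17, 0.001, 0.985], [0.005, -1.0, -0.0]]
contact_force: [-0.5, -0.1, -0.4]
width: 0.726
```

View pics/w10.png

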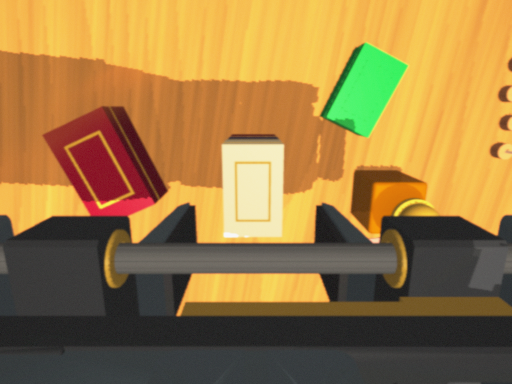

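View pics/w10r.png

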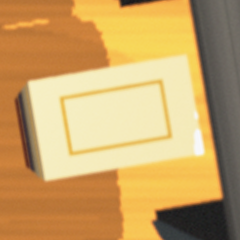

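View pics/s10.png

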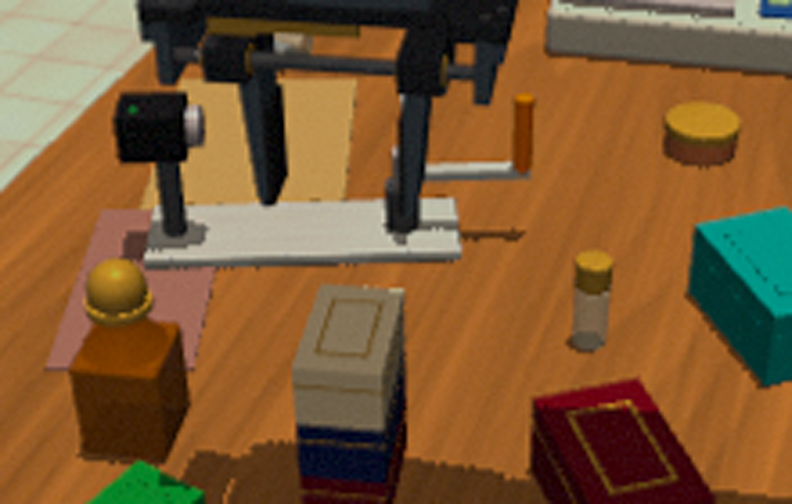

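```bash
python3 -c "
from h import *
plan((.525,-.19,.23),-70)"
```

```text
yaw 9.8 row [-0.1107, -0.0155, -0.3885, 0.4433] dist mm 303.2 rows>= 7.271558068769604 11.144917872488863
```

```bash
python3 -m creep '[[[-0.1107,-0.0155,-0.3885,0.4433],[-0.1107,-0.0155,-0.3885,0.4433],[-0.1107,-0.0155,-0.3885,0.4433],[-0.1107,-0.0155,-0.3885,0.4433],[-0.1107,-0.0155,-0.3885,0.4433],[-0.1107,-0.0155,-0.3885,0.4433],[-0.1107,-0.0155,-0.3885,0.4433],[-0.1107,-0.0155,-0.3885,0.4433]]]'
python3 -c "
from h import *
plan((.525,-.19,.23),-70)"
```

```text
t: 12.77
tcp_pos: [0.5239, -0.1939, 0.2289]
orientation: [[0.669, -0.002, 0.743], [-0.743, 0.0, 0.669], [-0.002, -1.0, -0.001]]
contact_force: [0.7, 1.0, -0.3]
width: 0.724
yaw -47.99 row [-0.0029, -0.0015, 0.0046, 0.1223] dist mm 4.2 rows>= 0.1013802166027151 3.0737786345076707
```

```bash
python3 -m creep '[[[0,0,0,0.1223],[0,0,0,0.1223],[0,0,0,0.1223],[0,0,0,0.1223],[0,0,0,0.1223]]]' 50
python3 -c "
from h import *
wgrab('w11');crop(grab_frame('top'),265,85,345,205,5,'t11')"
```

```text
t: 13.18
tcp_pos: [0.5246, -0.1896, 0.229]
orientation: [[0.353, -0.002, 0.936], [-0.936, 0.001, 0.353], [-0.002, -1.0, -0.002]]
contact_force: [-0.7, -0.9, 0.5]
width: 0.551
```

View pics/w11.png

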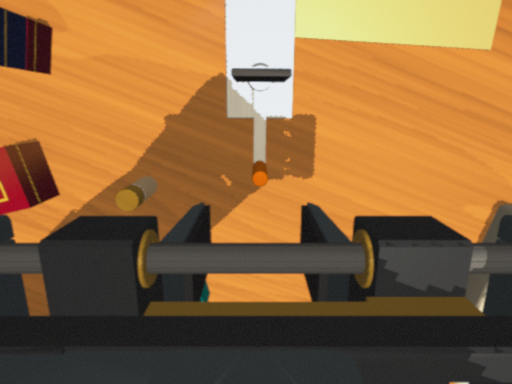

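```bash
python3 -c "
from h import *
f=wgrab('w12');crop(f,215,40,305,195,3.8,'w12c')
s=state()
for uv,z in [((260,178.5),.117),((232,69),.128),((291,69),.128),((232,76),.128),((291,76),.128),((227.5,117.5),.01),((294,117.5),.01)]:
  print(uv,ray(f,uv,z).round(4))
print(s['tcp_pos'])"
```

```text
(260, 178.5) [ 0.5341 -0.1897  0.117 ]
(232, 69) [ 0.6091 -0.1379  0.128 ]
(291, 69) [ 0.6251 -0.1803  0.128 ]
(232, 76) [ 0.6043 -0.1396  0.128 ]
(291, 76) [ 0.6204 -0.1822  0.128 ]
(227.5, 117.5) [ 0.5667 -0.1386  0.01  ]
(294, 117.5) [ 0.5937 -0.2102  0.01  ]
[ 0.52509592 -0.18968829  0.22996134]
```

View pics/w12c.png

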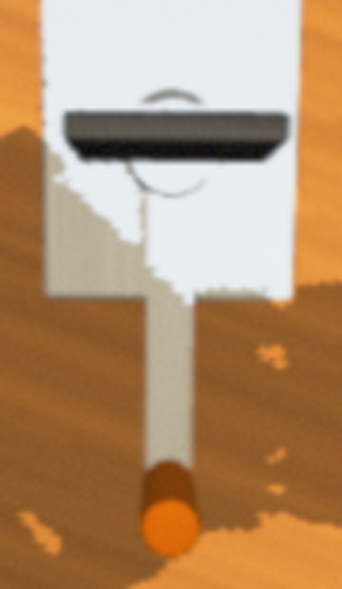

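```bash
python3 -c "
from h import *
plan((.534,-.1897,.15),-69.5);plan((.534,-.1897,.088),-69.5)"
```

```text
yaw -69.31 row [0.0043, 0.1066, 0.0112, 0.0011] dist mm 80.5 rows>= 1.9293900709229224 0.026740260133107624
yaw -69.31 row [0.0043, 0.1893, 0.0112, 0.0011] dist mm 142.2 rows>= 3.4110384377021723 0.026740260133107624
```

```bash
python3 -m creep '[[[0.0043,0.04,0.0112,0.001],[0.0043,0.08,0.0112,0.001],[0.0043,0.12,0.0112,0.001],[0.0043,0.15,0.0112,0.001],[0.0043,0.175,0.0112,0.001],[0.0043,0.189,0.0112,0.001],[0.0043,0.189,0.0112,0.001]]]'
python3 -c "
from h import *
wgrab('w13')"
```

```text
t: 13.92
tcp_pos: [0.5331, -0.1894, 0.0868]
orientation: [[0.349, -0.003, 0.937], [-0.937, 0.001, 0.349], [-0.002, -1.0, -0.002]]
contact_force: [-0.4, 0.5, -0.4]
width: 0.546
```

View pics/w13.png

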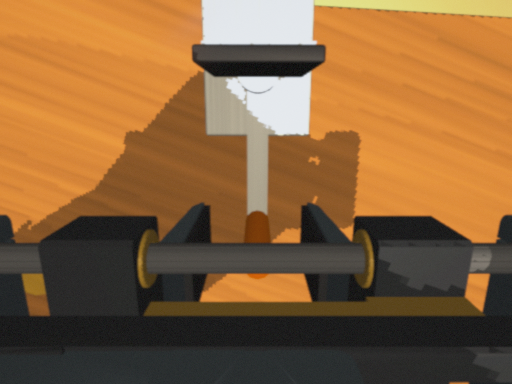

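Pin (column 257) is centred between the open fingers (211–303). Grip.

```bash
python3 -m creep '[[[0,0,0,0],[0,0,0,0],[0,0,0,0],[0,0,0,0],[0,0,0,0],[0,0,0,0],[0,0,0,0],[0,0,0,0]]]' 4 25
python3 -c "
from h import *
ax=np.array([.6175,-.1586])
for a in (30,40,50,61.8):
  p=ax-.09*np.array([np.cos(np.radians(a)),np.sin(np.radians(a))]);plan((*p,.0868),a-90)"
```

```text
t: 14.63
tcp_pos: [0.5345, -0.19, 0.0892]
orientation: [[0.347, 0.0, 0.938], [-0.938, -0.0, 0.347], [0.0, -1.0, 0.0]]
contact_force: [-1.4, 2.2, 6.0]
width: 0.147
yaw -69.69 row [0.0194, 0.0032, 0.0001, -0.0538] dist mm 14.7 rows>= 0.3532943946600146 1.3529404417972972
yaw -69.69 row [0.0396, 0.0032, 0.0054, -0.1094] dist mm 30.1 rows>= 0.7213386594929014 2.7495884864900346
yaw -69.69 row [0.0586, 0.0032, 0.0141, -0.1649] dist mm 45.3 rows>= 1.0859934456770053 4.1462365311827725
yaw -69.69 row [0.0787, 0.0032, 0.0285, -0.2305] dist mm 62.8 rows>= 1.5060760813034715 5.7942812239201995
```

```bash
python3 -m creep '[[[0.01,0,0,-0.027],[0.0194,0,0.0001,-0.054],[0.03,0,0.0024,-0.082],[0.0396,0,0.0054,-0.109],[0.0396,0,0.0054,-0.109],[0.0396,0,0.0054,-0.109]]]'
python3 -c "
from h import *
wgrab('w14');ax=np.array([.6175,-.1586])
for a in (50,61.8):
  p=ax-.09*np.array([np.cos(np.radians(a)),np.sin(np.radians(a))]);plan((*p,.0892),a-90)"
```

```text
t: 15.13
tcp_pos: [0.5496, -0.2163, 0.0892]
orientation: [[0.642, 0.002, 0.767], [-0.767, 0.0, 0.642], [0.001, -1.0, 0.002]]
contact_force: [5.0, 7.6, 3.8]
width: 0.152
yaw -50.09 row [0.0203, 0.0001, 0.0007, -0.0561] dist mm 15.2 rows>= 0.36528333835576515 1.409470035247093
yaw -50.09 row [0.044, 0.0001, 0.0075, -0.1216] dist mm 33.5 rows>= 0.8029978024157091 3.057514727984521
```

View pics/w14.png

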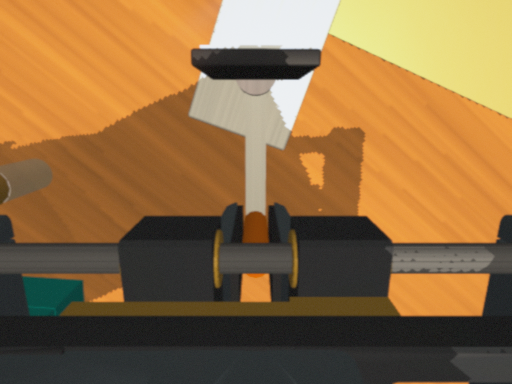

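```bash
python3 -m creep '[[[0.01,0,0,-0.028],[0.0203,0,0.0007,-0.056],[0.032,0,0.003,-0.088],[0.04,0,0.006,-0.11],[0.044,0,0.0075,-0.1216],[0.044,0,0.0075,-0.1216],[0.044,0,0.0075,-0.1216],[0.044,0,0.0075,-0.1216]]]'
python3 - <<'E'
from h import *
f=wgrab('w15');s=state()
crop(grab_frame("top"),190,90,340,210,5.2,"t15");crop(grab_frame("side"),130,120,350,260,3.6,"s15");crop(f,170,20,340,130,4.6,"w15c")
print(s["tcp_pos"],s["contact_force"])
d=np.array([.6175,-.1586])-s["tcp_pos"][:2];print(np.linalg.norm(d),np.degrees(np.arctan2(d[1],d[0])))
E
```

```text
t: 15.85
tcp_pos: [0.5747, -0.2372, 0.0892]
orientation: [[0.881, 0.001, 0.473], [-0.473, 0.001, 0.881], [0.0, -1.0, 0.002]]
contact_force: [3.9, 12.7, 5.1]
width: 0.149
[ 0.57465943 -0.23716914  0.08920725] [ 4.65165228 12.01928184  5.07824875]
0.08948980416566371 61.398152682549366
```

View pics/w15.png

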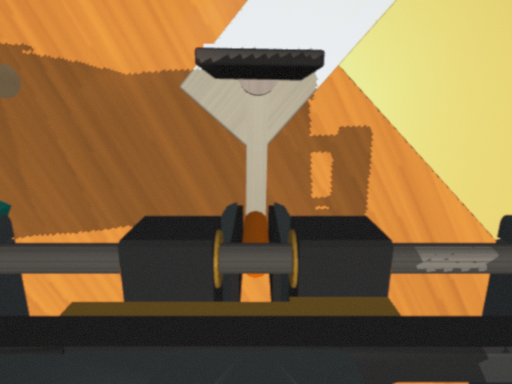

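View pics/w15c.png

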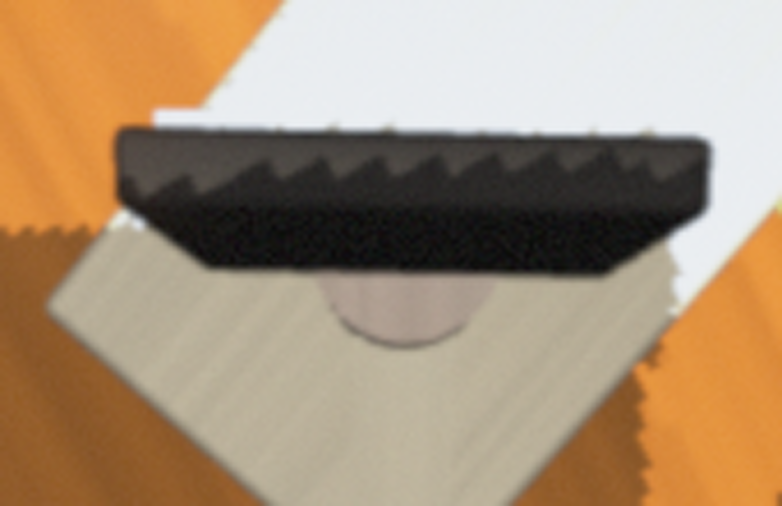

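View pics/t15.png

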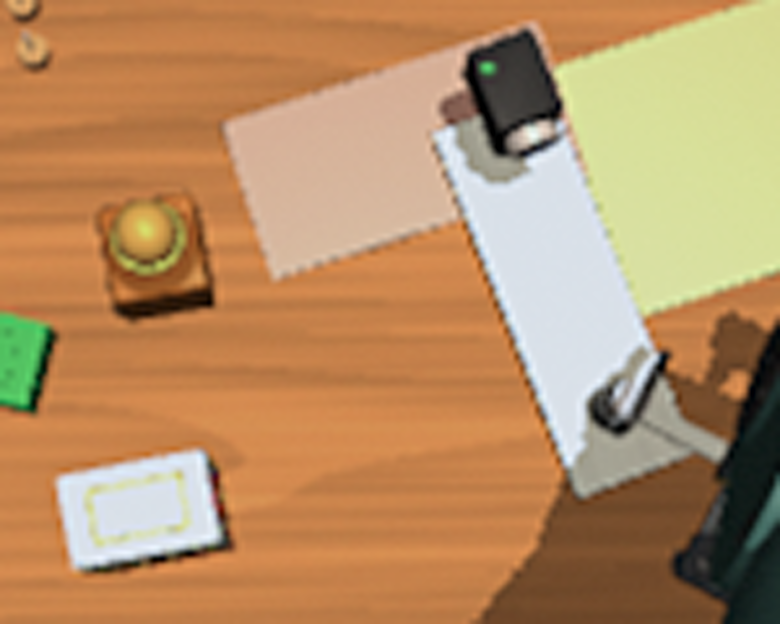

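View pics/s15.png

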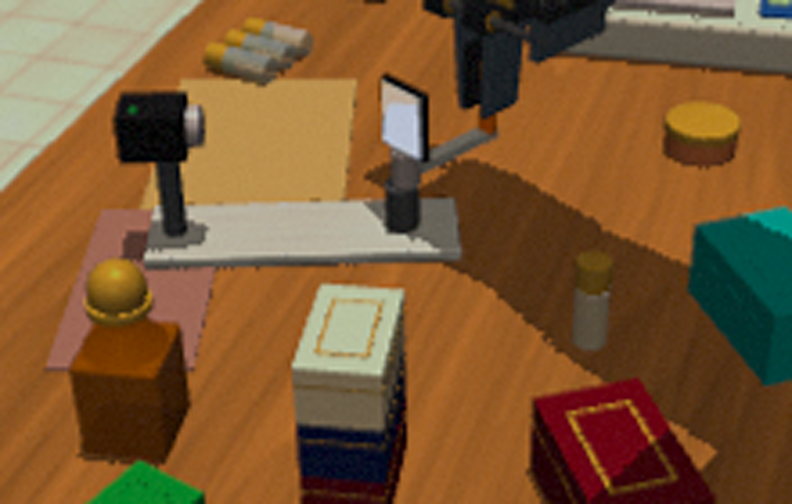

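```bash
python3 - <<'E'
from h import *
f=grab_frame("top")
R=lambda u,v,z: ray(f,(190+u/5.2,90+v/5.2),z)[:2]
c=np.mean([R(*p,.12) for p in [(57,478),(208,450),(228,545),(75,570)]],0)
yv=R(57,478,.12)+R(75,570,.12)-R(208,450,.12)-R(228,545,.12);yv/=np.linalg.norm(yv)
print("cream",c,np.degrees(np.arctan2(yv[1],yv[0])))
dot=c-.04*yv
lens=R(533,130,.103);print("dot",dot,"lens",lens)
f["pixels"]
g=lambda u,v,z: ray(f,(265+u/5,85+v/5),z)[:2]
m=(g(213,412,.128)+g(283,388,.128))/2;pin=g(297,545,.117)
print("mirror",m,"pin0",pin)
m1=(R(625,425,.128)+R(663,358,.128))/2;e=R(625,425,.128)-R(663,358,.128);print("mirror1",m1,np.degrees(np.arctan2(e[1],e[0]))-90)
an=lambda v:np.degrees(np.arctan2(v[1],v[0]))
for a in (m,m1,np.array([.6175,-.1586])): print(an(lens-a),an(dot-a),(an(lens-a)+an(dot-a))/2)
E
```

```text
cream [0.553697   0.10787304] 98.85450646669251
dot [0.55985404 0.06834975] lens [ 0.76026017 -0.10807517]
mirror [ 0.61263425 -0.16335226] pin0 [ 0.5321421  -0.19028262]
mirror1 [ 0.61188288 -0.16124188] 59.13114264197728
20.52792093673835 102.83263599368455 61.68027846521145
19.713670092720562 102.76841286878911 61.24104148075484
19.489585077548547 104.2519140067135 61.87074954213102
```

```bash
python3 -m creep '[[[0.0012,0,0.0002,0],[0.0012,0,0.0002,0],[0.0012,0,0.0002,0],[0.0012,0,0.0002,0],[0.0012,0,0.0002,0],[0.0012,0,0.0002,0],[0.0012,0,0.0002,0],[0.0012,0,0.0002,0]]]'
python3 - <<'E'
from h import *
f=wgrab('w16');s=state();crop(f,170,20,340,130,4.6,"w16c")
print(s["tcp_pos"],s["contact_force"],s["width"],s["qvel"].round(2),np.degrees(np.arctan2(s["orientation"][1,2],s["orientation"][0,2])))
d=np.array([.6175,-.1586])-s["tcp_pos"][:2];print(np.linalg.norm(d),np.degrees(np.arctan2(d[1],d[0])))
E
```

```text
t: 16.72
tcp_pos: [0.5753, -0.2375, 0.0892]
orientation: [[0.881, 0.001, 0.473], [-0.473, 0.001, 0.881], [0.0, -1.0, 0.001]]
contact_force: [4.3, 11.6, 5.9]
width: 0.147
[ 0.5753271  -0.23750147  0.08920539] [ 3.87960683 11.0856757   6.02566492] 0.14916737818416476 [-0.03 -0.01  0.06 -0.01  0.03  0.05] 61.79641026166121
0.08946505398369178 61.87545912495655
```

View pics/w16c.png

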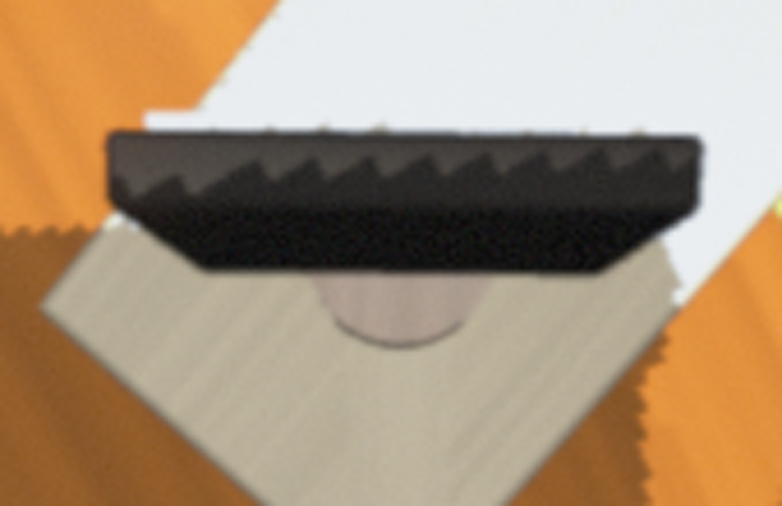

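```bash
python3 -c "
from workcell import env,state
print(env.job_done());s=state();print(s['t'],s['tcp_pos'],s['contact_force'])"
```

```text
the job is handed in; nothing more can be done
None
the job is handed in; nothing more can be done
```

I stacked the navy carton on the small burgundy one and put the cream carton on top with its red dot towards the mirror. I then gripped the orange pin, swung the mirror about 41° and handed the job in at about 17 s, still holding the pin. The hand-in gave no verdict.

**Column:** In the wrist camera, the navy centre was within about 1 mm and 0.2° of the burgundy one. The cream centre was within about 1 mm of the navy, judged by eye from corner points. The side view showed the column upright and the pictures showed the bystanders where they had been, though I did not measure either.

**Mirror:** The last checks put it at 61.9° from the pin position and about 61.1° from its edge in the wrist camera. The angle needed was 61.2–61.9°, and the tolerance is about ±2.7°. The arm was still, with about 12 N of force on the tool. The reading at the pin is a pull against the spring, so I took it as well over the 0.5 N required.

**Disagreements:**
- The top camera placed the cream carton about 4–5 mm from where the wrist camera did. It also placed the mirror's axis 5–7 mm off. The angle needed still agreed within about 0.7°.
- The top camera read the mirror at about 59° just before the final nudge of about 0.5°. I took that as less reliable because only a few pixels of the mirror's edge show there.

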